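# Build up a headset kit on the dummy steerer

## Robot

A 6-joint arm with a two-finger parallel gripper is mounted at the origin on the work surface. World frame = base frame: x ahead of the robot, y to its left, z up, the work surface at z = 0. Lengths are in mm, angles in rad, forces in N, time in s.
With the tool pointing down it reaches from about 325 to 775 mm from the base axis. Payload 5.5 kg.
Tool frame: the origin (TCP) lies on the front face of the gripper's body, between the roots of the fingers; the fingertips stand 73 mm ahead of it and the grasp point (between the pads) lies 54 mm ahead of it (bot.nose_length is the distance from the TCP to the fingertips, in mm); z points along the fingers, y is the line along which they close (so a half turn about z gives the same grasp; the last joint's range is limited). The gripper opens to 85 mm and grips with 20 to 120 N. Pads are 22 mm wide; open, the fingers measure 114 mm over their backs; the gripper's body (76 mm by 85 mm) begins 54 mm behind the grasp point. The pads swing forward as they close: fully open they stand 13 mm farther back than shut.
Start: joints at [-1.232, 0.091, 1.231, -0, 1.82, -0.057], TCP at [231.329, -553.628, 303.875] pointing down, gripper open.
Joint ranges: [-2.87, 2.87], [-0.86, 2.18], [0.17, 2.46], [-1.51, 4.65], [0.06, 2.69], [-2.65, 2.65]. Speed limits (rad/s): [2.57, 2.57, 3.01, 3.14, 3.14, 3.14].

## Interface

Orientations are given as a unit quaternion [x, y, z, w].
In Python, from plant import bot, grab_frame gives the robot as it stands.
- The arm moves only by the tool send_rows, never from a script. Its argument "motion" is one flat list of numbers, 5 for each row, row after row: the shift along the world's x, y, z in mm, then the turn about the world's z in degrees, then the finger opening in mm, from 0 to 85.4. In form: [tx, ty, tz, turn, claw, tx, ty, tz, turn, claw, ...]. A call has exactly 5 rows; each row shifts and turns the commanded pose from where the row before left it; what a row does not reach is not made up. A row lasts 1/12 s, in which the tool goes at most 41.7 mm and 7.16 degrees, less where a joint would pass 70% of its speed; a pose out of reach is approached as far as the arm can. A call is refused whole if a number of a shift passes 41.7 or a number of a turn 7.16, either way. A call with a gripper value outside its range is refused whole. The fingers move at their own pace and stop on an object; "force" is the grip in N (left out, the last holds). Time passes only in rows, so rows that do not move let the fingers close, or fill a call up. It gives the time, the measured TCP pose, the force, the opening and the grip force at its end, in the units of the state.
- bot.get_state(): the state, without advancing time (a new reading comes with each control period).
- grab_frame(name): name is "scene" or "top"; returns a dict with "pixels" (400x640x3 uint8, red, green, blue), "fovy" (degrees; the focal length in pixels is half the picture's height over the tangent of half this angle, whatever the lens; pixels are square), "cx", "cy" (the principal point, pixels), "pose" (4x4, takes a point from camera to world coordinates). Camera axes: x right, y up, looking along -z (the intrinsics and any distortion apply to the point x, -y, -z); pixel columns grow to the right and rows downward; lengths in mm; the calibration is good to about 2 mm. A picture is of the moment at which its call begins. There is no depth.
- bot.close_job(): hands the job in; it is judged then, once.
The state is a dict: "t": time; "joints": joint angles; "qd": joint speeds; "effort": joint torques, N m; "tool_pos": TCP position; "eef_rot": TCP orientation; "wrist_force": force on the tool from outside, world axes, zero at the start; "wrist_torque": the same for the moment, N m; "opening": finger opening in mm; "grasp_force": force on a finger pad.
Only numpy, scipy, OpenCV 4.12 (cv2) and the standard library are available. Lean on these libraries where they do the work, as an engineer would, in place of code of your own. Each camera call takes 0.05 s, during which the arm holds its last target. There are 200 camera calls.

## Task

Stack the headset kit for the next bike build on the bare dummy steerer, the aluminium spigot with the white base: first the black cover, wide flange down, then the tall green spacer, then the short blue spacer, and last the red cap, hollow side down over the spigot's nose, each threaded on and fully down on the one below. Leave alone the finished kit on the stand with the dark grey base, and do not knock over the orange oil bottle.

Things in the scene. Friction and masses are not known exactly. Their poses are not given: they have to be found in the camera images.
- cover_mid (a point): Centre (half-way up, 7 mm above its underside) of the loose black headset cover: a plastic ring 14 mm high, hole 33 mm, with a flange 50 mm across and 9 mm high below and a collar 42 mm across and 5 mm high on top. It lies flange down, as it must be stacked; grasp it across the flange. z is up along the ring's axis.
- tall_mid (a point): Centre of the loose green spacer: a plain ring 42 mm across, hole 33 mm, 22 mm high, lying flat on the bench. z along its axis; either end may be up.
- short_mid (a point): Centre of the loose blue spacer: a plain ring 42 mm across, hole 33 mm, 12 mm high, lying flat on the bench. z along its axis; either end may be up.
- cap_mid (a point): Centre of the loose red cap: a round cap 42 mm across and 22 mm high, closed on top (6 mm thick), hollow below (33 mm wide, 16 mm deep). It stands hollow side down, as it must be stacked. z is up along its axis.
- spigot: Bare dummy steerer, fixed. Origin: underside of its base, on the upright spigot's axis; z up. White base 90 mm square, 10 mm high; on it a dark shoulder 44 mm across, top (where the stack sits) 22 mm above the bench. Then an aluminium post 28 mm across, straight for 46 mm, tapering to a 12 mm nose in 10 mm more. Stacked centres: 29, 47, 64, 81 mm above the bench (cover, green, blue, cap).
- done_set: A finished kit to be left alone, fixed to the bench: dark grey square base 90 mm wide with a steel and dark grey stack 50 mm across, 92 mm high in all. Origin: centre of the underside of its base. z is up.
- oil: Loose orange oil bottle with a black cap, 48 mm across and 120 mm high, standing on the bench. Origin: centre of its underside. z is up.
Things that resemble listed ones, but are neither listed nor needed, are in the scene too. Leave any pink or purple look-alike of the part that bears short_mid alone.

How it is judged:
By the outcome, as a careful person would: the job done as asked, in the order asked, and still so for the second after the job is handed in, with the robot touching nothing.
It also fails if it takes over 93 s, if anything falls off the work surface, if the arm or the gripper's body presses on something with over 40 N, if the wrist force passes 120 N, or if a joint passes its speed limit or range.

## Working session

There is one attempt and no reset: what is moved stays moved. The work goes in short steps, Python scripts to look and compute and a tool call to move; the robot and the scene stay as the last step left them, time stands still between calls to the robot, and variables do not carry over. Pictures are saved under pics/ and viewed, at most 14 in all, crops included, and the job is handed in when it is done.

Besides the shell and the picture viewer there is one more tool, called as name(argument=value, ...) on one line, values as JSON. send_rows: Moves the arm, as the interface text tells. Its arguments: {"type":"object","properties":{"motion":{"type":"array","items":{"type":"number"}},"force":{"type":"number"}},"required":["motion"]}

```bash
mkdir -p pics; ls; python3 - <<'E'
from plant import bot, grab_frame
import cv2
for n in("scene","top"):
    f=grab_frame(n); cv2.imwrite(f"pics/{n}0.png",f["pixels"][:,:,::-1])
    print(n,{k:v for k,v in f.items() if k!="pixels"})
print(bot.get_state())
E
```

```text
pics
scene {'fovy': 54.558480413413434, 'cx': 325.146178220935, 'cy': 201.02072719533723, 'pose': array([[ 7.57383265e-02, -7.05877740e-01,  7.04272903e-01,
         1.14353324e+03],
       [ 9.97122639e-01,  5.58723717e-02, -5.12320385e-02,
        -8.78312705e+01],
       [-3.18584189e-03,  7.06126684e-01,  7.08078355e-01,
         6.59023358e+02],
       [ 0.00000000e+00,  0.00000000e+00,  0.00000000e+00,
         1.00000000e+00]])}
top {'fovy': 55.25914584740609, 'cx': 324.47334698497303, 'cy': 188.285268578214, 'pose': array([[ 6.98354524e-03,  9.95774361e-01, -9.15677421e-02,
         4.23797054e+02],
       [-9.99951876e-01,  7.58499391e-03,  6.22198706e-03,
        -3.33330303e+01],
       [ 6.89023596e-03,  9.15198840e-02,  9.95779411e-01,
         9.63325446e+02],
       [ 0.00000000e+00,  0.00000000e+00,  0.00000000e+00,
         1.00000000e+00]])}
{'t': 0.1, 'joints': array([-1.23167384e+00,  9.18212664e-02,  1.23178242e+00,  3.89511664e-05,
        1.81981322e+00, -5.66925958e-02]), 'qd': array([ 8.82584333e-05, -1.10014079e-03, -1.89394329e-03, -3.68072289e-04,
       -6.78132124e-04,  6.83010690e-04]), 'effort': array([ 4.64638448e-03, -4.60217714e+01, -4.19217753e+01,  1.04660674e-04,
        1.06768910e-02, -5.84710094e-06]), 'tool_pos': array([ 231.3058899 , -553.48512981,  302.83168483]), 'eef_rot': array([ 9.80478790e-01,  1.96622758e-01, -1.09686454e-04, -9.05700856e-04]), 'wrist_force': array([ 0.29871584, -0.46519935,  0.53577877]), 'wrist_torque': array([ 0.04306651,  0.00056285, -0.06451823]), 'grasp_force': 0.0, 'opening': 85.64623288247282}
```

View pics/top0.png

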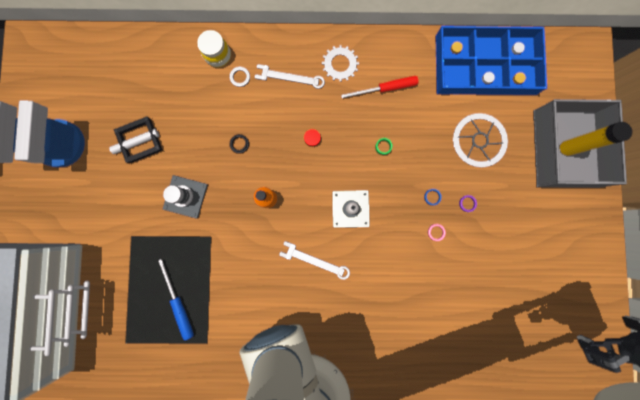

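View pics/scene0.png

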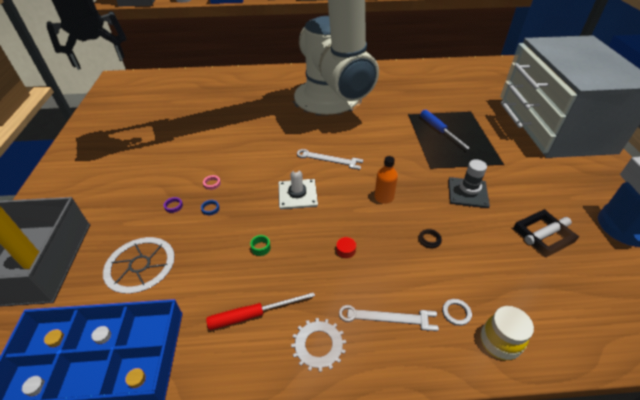

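```bash
cat > h.py <<'E'
import numpy as np, cv2
from plant import bot, grab_frame
from scipy.optimize import least_squares
def proj(f,P):
    P=np.atleast_2d(P); T=np.linalg.inv(f["pose"]); c=P@T[:3,:3].T+T[:3,3]
    F=200/np.tan(np.radians(f["fovy"]/2)); return np.c_[f["cx"]+F*c[:,0]/-c[:,2], f["cy"]-F*c[:,1]/-c[:,2]]
def cen(pts):
    m=cv2.moments(cv2.convexHull((np.asarray(pts)).astype(np.float32))); return np.array([m["m10"],m["m01"]])/m["m00"]
a=np.linspace(0,2*np.pi,60)
def cyl(r,z): return np.c_[r*np.cos(a),r*np.sin(a),0*a+z]
M={"cover":np.r_[cyl(25,0),cyl(25,9),cyl(21,14)],"green":np.r_[cyl(21,0),cyl(21,22)],"blue":np.r_[cyl(21,0),cyl(21,12)],
 "cap":np.r_[cyl(21,0),cyl(21,22)],"base":np.array([[x,y,z] for x in(-45,45) for y in(-45,45) for z in(0,10)],float),
 "purple":np.r_[cyl(21,0),cyl(21,12)],"pink":np.r_[cyl(21,0),cyl(21,12)]}
def mask(f,n,box):
    x,y,w=box; k=8
    I=cv2.resize(f["pixels"][y-w:y+w,x-w:x+w],None,fx=k,fy=k,interpolation=cv2.INTER_CUBIC)
    h,s,v=cv2.split(cv2.cvtColor(I,cv2.COLOR_RGB2HSV))
    m={"cover":v<75,"green":(h>50)&(h<85)&(s>120),"blue":(h>98)&(h<125)&(s>100),"cap":((h<5)|(h>172))&(s>170),"base":(s<60)&(v>140),
       "purple":(h>125)&(h<150)&(s>80),"pink":(h>155)&(s>60)&(v>150)}[n]
    c,_=cv2.findContours(m.astype(np.uint8),0,2); c=max(c,key=cv2.contourArea)
    p=c[:,0,:]; cv2.polylines(I,[cv2.convexHull(c)],1,(255,255,0),1)
    return (p+.5)/k-.5+[x-w,y-w], I
def loc(f,n,box,z0=0):
    p,I=mask(f,n,box); t=cen(p)
    s=least_squares(lambda q:cen(proj(f,M[n]+[q[0],q[1],z0]))-t,[500,0],diff_step=1e-3)
    ex=np.ptp(p,axis=0)+.0; em=np.ptp(proj(f,M[n]+[*s.x,z0]),axis=0)
    return s.x,ex,em,I
E
python3 - <<'E'
from h import *
B={"top":{"cover":(239,143,16),"green":(383,146,16),"blue":(432,197,16),"cap":(312,138,16),"base":(351,208,28),"purple":(467,203,16),"pink":(437,232,16)},
"scene":{"cover":(430,239,18),"green":(260,245,18),"blue":(210,207,18),"cap":(346,247,18),"base":(298,190,28),"purple":(173,205,16),"pink":(211,182,16)}}
rows=[]
for c in B:
    f=grab_frame(c); r=[]
    for n,b in B[c].items():
        x,ex,em,I=loc(f,n,b); print(c,n,x.round(1),ex.round(1),em.round(1)); r.append(cv2.resize(I,(200,200)))
    r.append(r[0]*0); rows+= [np.hstack(r[:4]),np.hstack(r[4:])]
cv2.imwrite("pics/m1.png",cv2.resize(np.vstack(rows),(600,600))[:,:,::-1])
E
```

```text
top cover [624.2   0. ] [18.4 17.5] [19.7 20.1]
top green [620.1   0. ] [16.5 16.5] [16.9 18.1]
top blue [495.6   0. ] [ 8.2 14.4] [16.9 17. ]
top cap [640.2   0. ] [16.2 16.2] [16.9 18.2]
top base [461.8   0. ] [36.8 37. ] [36.5 36.4]
top purple [478.6   0. ] [16.9 15.5] [16.9 17. ]
top pink [405.1   0. ] [17.2 16.6] [17.  17.1]
scene cover [643.6   0. ] [22.9 18.9] [23.8 21.5]
scene green [596.7   0. ] [19.2 19.9] [19.6 21.2]
scene blue [448.9   0. ] [17.1 13.9] [17.2 15.2]
scene cap [637.4   0. ] [19.1 19.8] [20.3 22.2]
scene base [442.7   0. ] [38.8 29.2] [40.1 29.6]
scene purple [419.1   0. ] [18.1 14.5] [16.8 14.7]
scene pink [351.5   0. ] [16.8 11.8] [16.  13.7]
```

View pics/m1.png

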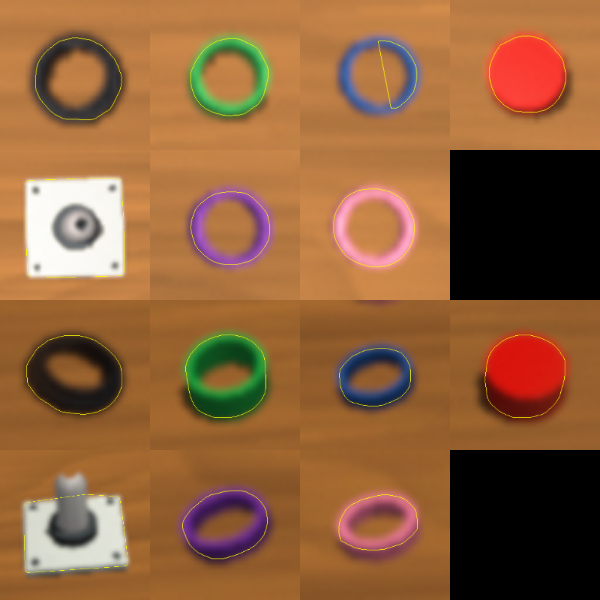

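The montage shows the cover at top (239,143), green at (383,146), red cap at (312,138) and bare spigot at (351,208). There are three thin rings: blue at (432,197), purple at (467,203) and pink at (437,232). The one at (432,197) is truly blue, so it is short_mid. My solver's y step was degenerate, so I'm fixing that.

```bash
sed -i 's/\[500,0\],diff_step=1e-3/[500,-100],x_scale=100,method="lm",diff_step=1e-2/; s/(h>98)&(h<125)&(s>100)/(h>95)\&(h<125)\&(v-1.*0+1.*I[:,:,2]>1.15*I[:,:,0])/' h.py
python3 - <<'E'
from h import *
B={"top":{"cover":(239,143,16),"green":(383,146,16),"blue":(432,197,16),"cap":(312,138,16),"base":(351,208,28)},
"scene":{"cover":(430,239,18),"green":(260,245,18),"blue":(210,207,18),"cap":(346,247,18),"base":(298,190,28)}}
for c in B:
    f=grab_frame(c)
    for n,b in B[c].items():
        x,ex,em,I=loc(f,n,b); print(c,n,x.round(1),ex.round(1),em.round(1))
    # spigot nose, read by hand
    if c=="top":
        p,_=mask(f,"base",B[c]["base"]); print(cv2.minAreaRect(p.astype(np.float32)))
        print("nose proj for base est", proj(f,[[*loc(f,"base",B[c]["base"])[0],78]]))
    for nm,g,h in(("oil",(264,197),120),("done",(185,197),0)): 
        if c=="top":
            print(nm,[least_squares(lambda q:proj(f,[[*q,hh]])[0]-g,[500,-100]).x.round() for hh in(0,92,120)])
E
```

```text
top cover [624.7 178.4] [18.4 17.4] [20.4 20.1]
top green [ 619.7 -187.8] [16.5 16.5] [18.  18.1]
top blue [ 492.7 -311. ] [16.6 15.8] [18. 17.]
top cap [640.1  -6.9] [16.2 16.2] [16.8 18.2]
top base [ 461.4 -104.7] [36.8 37. ] [36.3 36.4]
((350.4526672363281, 208.5570831298828), (36.72704315185547, 36.57911682128906), 88.83085632324219)
nose proj for base est [[352.73041745 207.33224782]]
oil [array([489., 113.]), array([483.,  99.]), array([481.,  95.])]
done [array([488., 312.]), array([482., 279.]), array([480., 269.])]
scene cover [624.7 176.7] [22.9 18.8] [24.2 20.6]
scene green [ 618.8 -188.9] [19.2 19.9] [21.2 22.1]
scene blue [ 492.  -312.1] [17.6 14.2] [19.4 16.4]
scene cap [638.4  -8.6] [19.  19.8] [20.2 22.2]
scene base [ 457.4 -105.8] [38.9 29.2] [38.5 30.5]
```

send_rows(motion=[15.7,29.2,-3,-0.9,70,15.7,29.2,-3,-0.9,70,15.7,29.2,-3,-0.9,70,15.7,29.2,-3,-0.9,70,15.7,29.2,-3,-0.9,70], force=30)

```text
t: 0.72
tool_pos: [310.2, -406.2, 288.6]
eef_rot: [0.988, 0.157, 0.0, 0.0]
wrist_force: [0.3, 0.3, 0.1]
opening: 69.6
grasp_force: 0.0
```

send_rows(motion=[15.7,29.2,-3,-0.9,70,15.7,29.2,-3,-0.9,70,15.7,29.2,-3,-0.9,70,15.7,29.2,-3,-0.9,70,15.7,29.2,-3,-0.9,70])

```text
t: 1.13
tool_pos: [388.7, -260.1, 273.9]
eef_rot: [0.993, 0.119, 0.0, 0.0]
wrist_force: [0.8, -0.6, 0.4]
opening: 70.1
grasp_force: 0.0
```

send_rows(motion=[15.7,29.2,-3,-0.9,70,15.7,29.2,-3,-0.9,70,15.7,29.2,-3,-0.9,70,15.7,29.2,-3,-0.9,70,15.7,29.2,-3,-0.9,70])

```text
t: 1.55
tool_pos: [467.3, -114.0, 258.9]
eef_rot: [0.997, 0.08, 0.0, 0.0]
wrist_force: [0.3, -0.2, 0.2]
opening: 69.9
grasp_force: 0.0
```

send_rows(motion=[15.7,29.2,-3,-0.9,70,15.7,29.2,-3,-0.9,70,15.7,29.2,-3,-0.9,70,15.7,29.2,-3,-0.9,70,15.7,29.2,-3,-0.9,70])

```text
t: 1.97
tool_pos: [545.8, 32.1, 243.8]
eef_rot: [0.999, 0.041, 0.0, 0.0]
wrist_force: [0.2, 0.4, 0.3]
opening: 70.1
grasp_force: 0.0
```

send_rows(motion=[15.7,29.2,-3,-0.9,70,15.7,29.2,-3,-0.9,70,15.7,29.2,-3,-0.9,70,15.7,29.2,-3,-0.9,70,15.7,29.2,-3,-0.9,70])

```text
t: 2.38
tool_pos: [624.3, 178.0, 228.6]
eef_rot: [1.0, 0.001, 0.0, 0.0]
wrist_force: [-0.0, -0.1, -0.0]
opening: 69.8
grasp_force: 0.0
```

send_rows(motion=[0,0,0,0,70,0,0,0,0,70,0,0,0,0,70,0,0,0,0,70,0,0,0,0,70])

```text
t: 2.8
tool_pos: [623.7, 175.3, 229.7]
eef_rot: [1.0, 0.001, 0.001, -0.0]
wrist_force: [-1.1, -0.0, -0.8]
opening: 70.0
grasp_force: 0.0
```

```bash
python3 -c "
from plant import bot
print(bot.nose_length)"
```

```text
72.6
```

send_rows(motion=[0.5,0.5,-35,0,70,0.5,0.5,-35,0,70,0,0,-35,0,70,0,0,-25,0,70,0,0,-15,0,70])

```text
t: 3.22
tool_pos: [623.1, 175.9, 80.0]
eef_rot: [1.0, 0.001, -0.002, 0.001]
wrist_force: [-0.1, -0.3, -0.9]
opening: 70.5
grasp_force: 0.0
```

send_rows(motion=[0,0,-3,0,70,0,0,-2,0,70,0,0,0,0,70,0,0,0,0,70,0,0,0,0,70])

```text
t: 3.63
tool_pos: [625.8, 177.4, 81.3]
eef_rot: [1.0, 0.001, 0.002, -0.0]
wrist_force: [1.6, 0.2, 0.2]
opening: 70.0
grasp_force: 0.0
```

```bash
python3 - <<'E'
from h import *
f=grab_frame("scene"); cv2.imwrite("pics/g1.png",cv2.resize(f["pixels"][170:270,370:490],None,fx=5,fy=5,interpolation=2)[:,:,::-1])
print(bot.get_state()["tool_pos"],bot.get_state()["wrist_force"])
E
```

```text
[625.65277072 177.47820902  80.93030653] [ 0.43130727  0.74851736 -0.07528919]
```

View pics/g1.png

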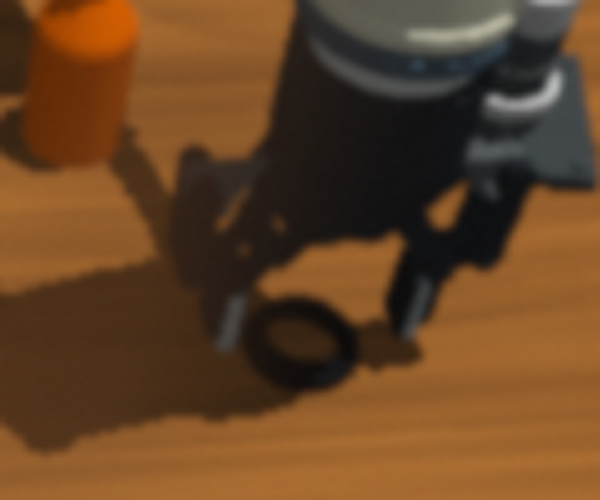

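send_rows(motion=[0,0,-3,0,70,0,0,-2,0,70,0,0,0,0,40,0,0,0,0,40,0,0,0,0,40])

```text
t: 4.1
tool_pos: [624.9, 177.4, 74.1]
eef_rot: [1.0, 0.002, 0.0, -0.0]
wrist_force: [0.7, 0.6, -1.4]
opening: 48.0
grasp_force: 30.9
```

send_rows(motion=[0,0,0,0,40,0,0,0,0,40,0,0,0,0,40,0,0,0,0,40,0,0,0,0,40])

```text
t: 4.52
tool_pos: [624.9, 177.4, 74.0]
eef_rot: [1.0, 0.002, 0.0, -0.0]
wrist_force: [-0.3, 0.5, 1.7]
opening: 48.1
grasp_force: 31.1
```

send_rows(motion=[0,0,0,0,40,0,0,30,0,40,0,0,40,0,40,0,0,40,0,40,0,0,40,0,40])

```text
t: 4.93
tool_pos: [624.3, 177.2, 224.6]
eef_rot: [1.0, 0.002, -0.001, 0.0]
wrist_force: [1.5, -0.0, 0.3]
opening: 47.6
grasp_force: 31.2
```

send_rows(motion=[-16.4,-28.2,0,0,40,-16.4,-28.2,0,0,40,-16.4,-28.2,0,0,40,-16.4,-28.2,0,0,40,-16.4,-28.2,0,0,40])

```text
t: 5.35
tool_pos: [541.7, 35.3, 223.4]
eef_rot: [1.0, 0.002, -0.0, 0.0]
wrist_force: [0.7, -0.5, 0.1]
opening: 47.6
grasp_force: 31.2
```

send_rows(motion=[-16.4,-28.2,0,0,40,-16.4,-28.2,0,0,40,-16.4,-28.2,0,0,40,-16.4,-28.2,0,0,40,-16.4,-28.2,0,0,40])

```text
t: 5.77
tool_pos: [459.6, -105.7, 223.6]
eef_rot: [1.0, 0.002, -0.0, 0.0]
wrist_force: [1.1, -1.2, -0.6]
opening: 48.2
grasp_force: 31.2
```

send_rows(motion=[0,0,0,0,40,0,0,0,0,40,0,0,0,0,40,0,0,0,0,40,0,0,0,0,40])

```text
t: 6.18
tool_pos: [461.3, -103.7, 223.7]
eef_rot: [1.0, 0.002, -0.0, -0.0]
wrist_force: [0.4, 0.3, -1.4]
opening: 47.8
grasp_force: 31.2
```

```bash
python3 - <<'E'
from h import *
I=[]
for n,(x,y) in(("scene",(298,160)),("top",(351,200))):
    f=grab_frame(n); I.append(cv2.resize(f["pixels"][y-60:y+60,x-45:x+45],None,fx=4,fy=4,interpolation=2))
cv2.imwrite("pics/p1.png",np.hstack(I)[:,:,::-1])
print(bot.get_state()["tool_pos"])
E
```

```text
[ 461.21452119 -103.78281257  223.70904651]
```

View pics/p1.png

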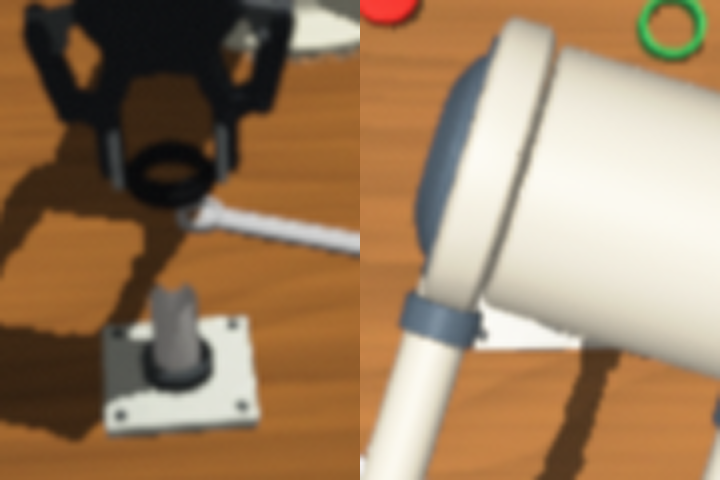

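The cover is held level at the fingertips above the spigot at crop (175,290), with no distractor nearby. Lowering it now.

send_rows(motion=[0,-1,-25,0,40,0,0,-25,0,40,0,0,-15,0,40,0,0,-10,0,40,0,0,-10,0,40])

```text
t: 6.7
tool_pos: [460.9, -105.2, 138.0]
eef_rot: [1.0, 0.002, -0.0, -0.0]
wrist_force: [0.5, -0.1, 0.7]
opening: 48.1
grasp_force: 31.2
```

send_rows(motion=[0,0,-8,0,40,0,0,-8,0,40,0,0,-6,0,40,0,0,-6,0,40,0,0,-3,0,40])

```text
t: 7.12
tool_pos: [460.8, -105.6, 107.3]
eef_rot: [1.0, 0.002, -0.0, -0.0]
wrist_force: [-0.2, 0.8, -0.7]
opening: 47.7
grasp_force: 31.2
```

send_rows(motion=[0,0,-2,0,40,0,0,-2,0,40,0,0,-2,0,40,0,0,-2,0,40,0,0,0,0,40])

```text
t: 7.53
tool_pos: [460.7, -105.6, 99.6]
eef_rot: [1.0, 0.002, -0.0, -0.0]
wrist_force: [0.9, 0.1, -1.1]
opening: 47.7
grasp_force: 31.2
```

send_rows(motion=[0,0,-1.5,0,40,0,0,-1.5,0,40,0,0,-1,0,40,0,0,0,0,40,0,0,0,0,40])

```text
t: 7.95
tool_pos: [460.9, -105.6, 96.0]
eef_rot: [1.0, 0.002, 0.0, 0.0]
wrist_force: [-0.3, -0.1, 1.1]
opening: 47.8
grasp_force: 31.3
```

send_rows(motion=[0,0,-0.7,0,40,0,0,0,0,40,0,0,0,0,65,0,0,0,0,65,0,0,0,0,65])

```text
t: 8.37
tool_pos: [460.8, -105.6, 95.0]
eef_rot: [1.0, 0.002, -0.0, -0.0]
wrist_force: [-0.2, 0.2, -0.4]
opening: 65.1
grasp_force: 0.0
```

send_rows(motion=[0,0,10,0,65,0,0,35,0,65,0,0,35,0,65,0,0,35,0,65,0,0,15,0,65])

```text
t: 8.78
tool_pos: [461.8, -105.9, 231.4]
eef_rot: [1.0, 0.002, 0.004, 0.001]
wrist_force: [0.7, 0.1, 0.2]
opening: 65.3
grasp_force: 0.0
```

send_rows(motion=[31.5,-16.7,0,0,65,31.5,-16.7,0,0,65,31.5,-16.7,0,0,65,31.5,-16.7,0,0,65,32,-16,0,0,65])

```text
t: 9.2
tool_pos: [620.2, -189.3, 225.8]
eef_rot: [1.0, 0.001, 0.0, 0.0]
wrist_force: [1.0, -0.1, -0.1]
opening: 64.9
grasp_force: 0.0
```

send_rows(motion=[0,0,-20,0,65,0,0,0,0,65,0,0,0,0,65,0,0,0,0,65,0,0,0,0,65])

```text
t: 9.62
tool_pos: [618.4, -188.0, 207.5]
eef_rot: [1.0, 0.002, 0.001, 0.0]
wrist_force: [-0.3, 0.4, -0.1]
opening: 65.4
grasp_force: 0.0
```

```bash
python3 - <<'E'
from h import *
f=grab_frame("scene"); cv2.imwrite("pics/p2.png",cv2.resize(f["pixels"][110:270,220:380],None,fx=3.7,fy=3.7,interpolation=2)[:,:,::-1])
print(bot.get_state()["tool_pos"])
E
```

```text
[ 618.49458805 -188.0874758   207.60691055]
```

View pics/p2.png

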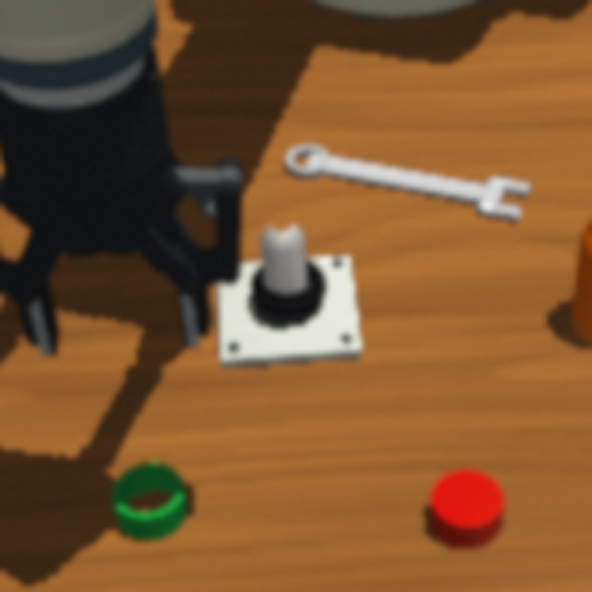

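The cover sits flat on the shoulder at crop (287,293), level. Next is green, at (150,500).

send_rows(motion=[0.5,-0.5,-35,0,65,0,0,-35,0,65,0,0,-30,0,65,0,0,-17,0,65,0,0,-10,0,65])

```text
t: 10.08
tool_pos: [617.9, -188.2, 76.1]
eef_rot: [1.0, 0.002, -0.001, -0.001]
wrist_force: [0.2, 1.3, -1.1]
opening: 65.2
grasp_force: 0.0
```

send_rows(motion=[0,0,0,0,65,0,0,0,0,35,0,0,0,0,35,0,0,0,0,35,0,0,0,0,35])

```text
t: 10.5
tool_pos: [620.6, -189.3, 81.4]
eef_rot: [1.0, 0.002, 0.002, 0.001]
wrist_force: [-1.6, 0.0, 7.6]
opening: 40.7
grasp_force: 30.8
```

send_rows(motion=[0,0,0,0,35,0,0,0,0,35,0,0,0,0,35,0,0,0,0,35,0,0,0,0,35])

```text
t: 10.92
tool_pos: [620.6, -189.3, 81.4]
eef_rot: [1.0, 0.002, 0.002, 0.001]
wrist_force: [-1.2, 0.1, 6.8]
opening: 40.7
grasp_force: 30.8
```

send_rows(motion=[0,0,20,0,35,0,0,30,0,35,0,0,30,0,35,0,0,30,0,35,0,0,30,0,35])

```text
t: 11.33
tool_pos: [619.3, -188.9, 220.5]
eef_rot: [1.0, 0.002, 0.001, 0.0]
wrist_force: [0.9, -0.8, -0.5]
opening: 40.9
grasp_force: 30.5
```

send_rows(motion=[-32,16.8,0,0,35,-32,16.8,0,0,35,-32,16.8,0,0,35,-32,16.8,0,0,35,-30,16.8,0,0,35])

```text
t: 11.75
tool_pos: [459.8, -104.3, 218.8]
eef_rot: [1.0, 0.001, 0.001, 0.0]
wrist_force: [-0.4, 0.1, 0.1]
opening: 40.9
grasp_force: 30.5
```

send_rows(motion=[0,0,-20,0,35,0,0,-10,0,35,0,0,0,0,35,0,0,0,0,35,0,0,0,0,35])

```text
t: 12.17
tool_pos: [462.0, -105.3, 188.5]
eef_rot: [1.0, 0.001, -0.0, 0.0]
wrist_force: [0.6, -0.4, -1.0]
opening: 40.6
grasp_force: 30.5
```

```bash
python3 - <<'E'
from h import *
f=grab_frame("scene"); cv2.imwrite("pics/p3.png",cv2.resize(f["pixels"][110:230,240:360],None,fx=5,fy=5,interpolation=2)[:,:,::-1])
p=bot.get_state()["tool_pos"]; print(p)
for z in(81.4,):
    x,ex,em,I=loc(f,"green",tuple(int(v) for v in proj(f,[[460,-105,p[2]-z+11]])[0])+(18,),p[2]-z); print(x,ex,em)
E
```

```text
[ 462.07034069 -105.37024944  188.72248225]
[ 460.53757342 -104.5218841 ] [18.5   18.125] [19.46588656 19.61462811]
```

View pics/p3.png

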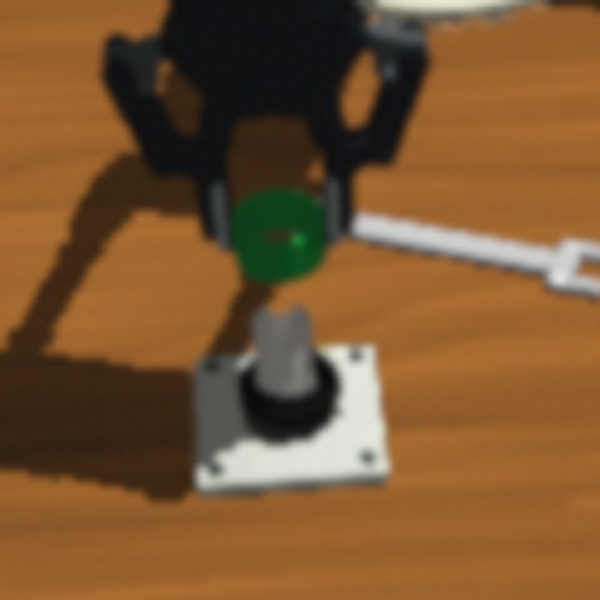

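Green is held level, with its centre within about 1 mm of the spigot axis. Lowering it.

send_rows(motion=[0,0,-12,0,35,0,0,-12,0,35,0,0,-10,0,35,0,0,-8,0,35,0,0,-8,0,35])

```text
t: 12.63
tool_pos: [461.2, -105.0, 136.7]
eef_rot: [1.0, 0.001, -0.0, -0.0]
wrist_force: [1.2, -1.3, -0.4]
opening: 40.8
grasp_force: 30.6
```

send_rows(motion=[0,0,-6,0,35,0,0,-5,0,35,0,0,-4,0,35,0,0,-2,0,35,0,0,0,0,35])

```text
t: 13.05
tool_pos: [461.3, -104.9, 120.8]
eef_rot: [1.0, 0.002, -0.0, -0.0]
wrist_force: [0.4, -1.6, -0.4]
opening: 40.5
grasp_force: 30.5
```

send_rows(motion=[0,0,-1,0,35,0,0,-1,0,35,0,0,-1,0,35,0,0,0,0,35,0,0,0,0,35])

```text
t: 13.47
tool_pos: [461.3, -104.9, 118.2]
eef_rot: [1.0, 0.002, 0.0, -0.0]
wrist_force: [0.1, -0.2, -0.4]
opening: 41.0
grasp_force: 30.5
```

send_rows(motion=[0,0,-0.8,0,35,0,0,-0.8,0,35,0,0,0,0,35,0,0,0,0,35,0,0,0,0,35])

```text
t: 13.88
tool_pos: [461.4, -104.9, 117.4]
eef_rot: [1.0, 0.002, 0.0, 0.0]
wrist_force: [-1.6, 1.9, 5.4]
opening: 40.6
grasp_force: 31.0
```

send_rows(motion=[0,0,0,0,62,0,0,0,0,62,0,0,0,0,62,0,0,10,0,62,0,0,30,0,62])

```text
t: 14.3
tool_pos: [459.2, -104.3, 152.4]
eef_rot: [1.0, 0.002, -0.004, -0.001]
wrist_force: [0.7, -0.8, 0.0]
opening: 62.0
grasp_force: 0.0
```

send_rows(motion=[0,0,30,0,62,0,0,30,0,62,5.2,-34.4,0,0,62,5.2,-34.4,0,0,62,5.2,-34.4,0,0,62])

```text
t: 14.72
tool_pos: [477.4, -209.1, 218.6]
eef_rot: [1.0, 0.002, 0.001, 0.001]
wrist_force: [0.5, 0.6, -0.4]
opening: 61.8
grasp_force: 0.0
```

send_rows(motion=[5.2,-34.4,0,0,62,5.2,-34.4,0,0,62,5.2,-34.4,0,0,62,0,0,0,0,62,0,0,0,0,62])

```text
t: 15.13
tool_pos: [492.2, -312.8, 216.2]
eef_rot: [1.0, 0.0, -0.001, -0.0]
wrist_force: [0.2, 0.4, -0.1]
opening: 62.2
grasp_force: 0.0
```

```bash
python3 - <<'E'
from h import *
f=grab_frame("scene"); cv2.imwrite("pics/p4.png",cv2.resize(f["pixels"][100:240,150:350],None,fx=4,fy=4,interpolation=2)[:,:,::-1])
print(bot.get_state()["tool_pos"])
E
```

```text
[ 492.36568411 -311.60081661  216.4799886 ]
```

View pics/p4.png

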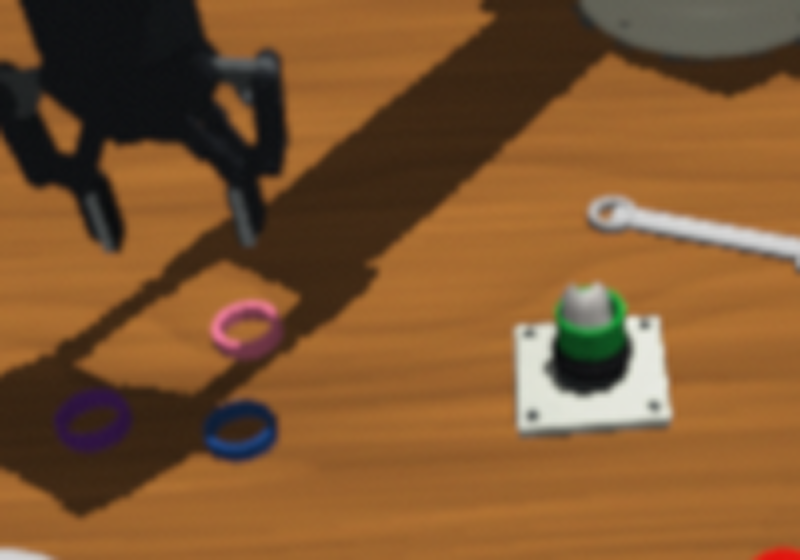

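Green is down on the cover at crop (590,330), and contact was felt at the expected height. The blue ring is at (240,430), with purple at (92,420) and pink at (247,328) clear of the fingers. Descending on blue.

send_rows(motion=[0,0,-35,0,62,0,0,-35,0,62,0,0,-30,0,62,0,0,-20,0,62,0,0,-10,0,62])

```text
t: 15.6
tool_pos: [491.4, -308.9, 83.3]
eef_rot: [1.0, 0.002, -0.002, -0.002]
wrist_force: [-0.2, -0.2, -0.4]
opening: 62.1
grasp_force: 0.0
```

send_rows(motion=[0,0,-5,0,62,0,0,-4,0,62,0,0,-1,0,62,0,0,0,0,62,0,0,0,0,62])

```text
t: 16.02
tool_pos: [493.2, -311.7, 78.3]
eef_rot: [1.0, 0.002, 0.001, 0.001]
wrist_force: [-0.4, 0.0, 0.5]
opening: 62.0
grasp_force: 0.0
```

send_rows(motion=[0,0,-2,0,62,0,0,-1,0,62,0,0,0,0,35,0,0,0,0,35,0,0,0,0,35])

```text
t: 16.43
tool_pos: [492.7, -311.5, 74.0]
eef_rot: [1.0, 0.002, 0.0, 0.0]
wrist_force: [-0.1, 0.3, 2.8]
opening: 40.4
grasp_force: 30.4
```

send_rows(motion=[0,0,0,0,35,0,0,0,0,35,0,0,0,0,35,0,0,0,0,35,0,0,0,0,35])

```text
t: 16.85
tool_pos: [492.7, -311.5, 74.0]
eef_rot: [1.0, 0.002, 0.0, 0.0]
wrist_force: [-0.0, -0.0, 4.0]
opening: 40.9
grasp_force: 30.6
```

send_rows(motion=[0,0,10,0,35,0,0,30,0,35,0,0,35,0,35,0,0,35,0,35,0,0,20,0,35])

```text
t: 17.27
tool_pos: [493.0, -311.6, 208.4]
eef_rot: [1.0, 0.002, 0.002, 0.001]
wrist_force: [-0.0, -0.7, 0.2]
opening: 40.4
grasp_force: 30.5
```

send_rows(motion=[-5.3,34.4,0,0,35,-5.3,34.4,0,0,35,-5.3,34.4,0,0,35,-5.3,34.4,0,0,35,-5.3,34.4,0,0,35])

```text
t: 17.68
tool_pos: [465.3, -137.9, 203.6]
eef_rot: [1.0, 0.001, -0.0, -0.0]
wrist_force: [1.0, 0.9, -0.5]
opening: 41.0
grasp_force: 30.5
```

send_rows(motion=[-5.3,34.4,0,0,35,0,0,0,0,35,0,0,0,0,35,0,0,0,0,35,0,0,0,0,35])

```text
t: 18.1
tool_pos: [460.8, -105.8, 203.6]
eef_rot: [1.0, 0.001, -0.0, 0.0]
wrist_force: [0.0, 0.6, -0.8]
opening: 40.6
grasp_force: 30.5
```

```bash
python3 - <<'E'
from h import *
f=grab_frame("scene"); 
p=bot.get_state()["tool_pos"]; print(p)
x,ex,em,I=loc(f,"blue",tuple(int(v) for v in proj(f,[[460,-105,p[2]-68]])[0])+(18,),p[2]-74); print(x,ex,em)
cv2.imwrite("pics/p5.png",np.hstack([cv2.resize(f["pixels"][110:220,245:355],None,fx=3.6,fy=3.6,interpolation=2),cv2.resize(I,(396,396))])[:,:,::-1])
E
```

```text
[ 460.7753951  -105.94654551  203.47068851]
[ 433.79854985 -105.8992124 ] [35.875 26.5  ] [19.0719252  15.62664878]
```

View pics/p5.png

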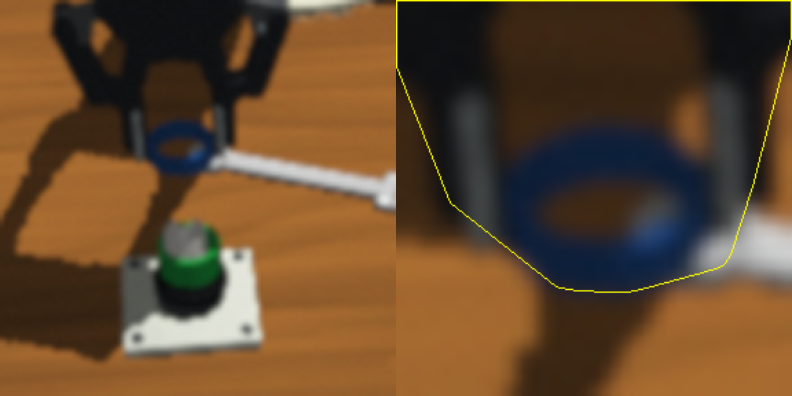

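Blue is held level with its hole in line with the spigot. The auto-mask caught the gripper, so I read the position by eye: within about 1 px of expected. Lowering it.

send_rows(motion=[0,0.7,-12,0,35,0,0,-12,0,35,0,0,-12,0,35,0,0,-10,0,35,0,0,-8,0,35])

```text
t: 18.57
tool_pos: [460.0, -104.2, 147.0]
eef_rot: [1.0, 0.001, -0.001, -0.0]
wrist_force: [-0.7, -0.2, -0.7]
opening: 40.6
grasp_force: 30.5
```

send_rows(motion=[0,0,-5,0,35,0,0,-5,0,35,0,0,-3,0,35,0,0,-1.5,0,35,0,0,0,0,35])

```text
t: 18.98
tool_pos: [460.8, -104.5, 135.1]
eef_rot: [1.0, 0.001, 0.0, 0.0]
wrist_force: [-0.2, -2.8, -3.0]
opening: 40.7
grasp_force: 30.5
```

send_rows(motion=[0,0,-0.8,0,35,0,0,-0.8,0,35,0,0,0,0,35,0,0,0,0,35,0,0,0,0,35])

```text
t: 19.4
tool_pos: [460.9, -104.5, 134.0]
eef_rot: [1.0, 0.002, 0.0, 0.0]
wrist_force: [0.4, -4.2, 1.6]
opening: 40.6
grasp_force: 30.9
```

send_rows(motion=[0,-0.7,-0.7,0,35,0,0,-0.7,0,35,0,0,0,0,35,0,0,0,0,35,0,0,0,0,35])

```text
t: 19.82
tool_pos: [460.8, -104.7, 132.0]
eef_rot: [1.0, 0.002, 0.0, -0.0]
wrist_force: [1.1, -0.8, 0.3]
opening: 40.5
grasp_force: 30.8
```

send_rows(motion=[0,0,-0.8,0,35,0,0,0,0,35,0,0,0,0,35,0,0,0,0,35,0,0,0,0,35])

```text
t: 20.23
tool_pos: [460.8, -104.7, 131.9]
eef_rot: [1.0, 0.002, 0.0, -0.0]
wrist_force: [-0.2, -0.8, 4.6]
opening: 40.6
grasp_force: 31.1
```

send_rows(motion=[0,0,0,0,62,0,0,0,0,62,0,0,0,0,62,0,0,10,0,62,0,0,30,0,62])

```text
t: 20.65
tool_pos: [458.6, -104.2, 167.0]
eef_rot: [1.0, 0.002, -0.005, -0.001]
wrist_force: [-0.1, -0.1, -0.5]
opening: 61.8
grasp_force: 0.0
```

send_rows(motion=[0,0,30,0,62,29.7,16.2,0,0,62,29.7,16.2,0,0,62,29.7,16.2,0,0,62,29.7,16.2,0,0,62])

```text
t: 21.07
tool_pos: [580.8, -39.3, 202.3]
eef_rot: [1.0, 0.001, 0.001, 0.0]
wrist_force: [-0.2, -0.7, 0.8]
opening: 61.8
grasp_force: 0.0
```

send_rows(motion=[29.7,16.2,0,0,62,29.7,16.2,0,0,62,0,0,0,0,62,0,0,0,0,62,0,0,0,0,62])

```text
t: 21.48
tool_pos: [638.8, -7.7, 201.2]
eef_rot: [1.0, 0.002, -0.001, 0.0]
wrist_force: [-0.3, -0.1, 1.1]
opening: 61.6
grasp_force: 0.0
```

```bash
python3 - <<'E'
from h import *
f=grab_frame("scene"); cv2.imwrite("pics/p6.png",cv2.resize(f["pixels"][130:270,250:430],None,fx=4.2,fy=4.2,interpolation=2)[:,:,::-1])
print(bot.get_state()["tool_pos"])
E
```

```text
[638.53538375  -8.0819371  201.79944464]
```

View pics/p6.png

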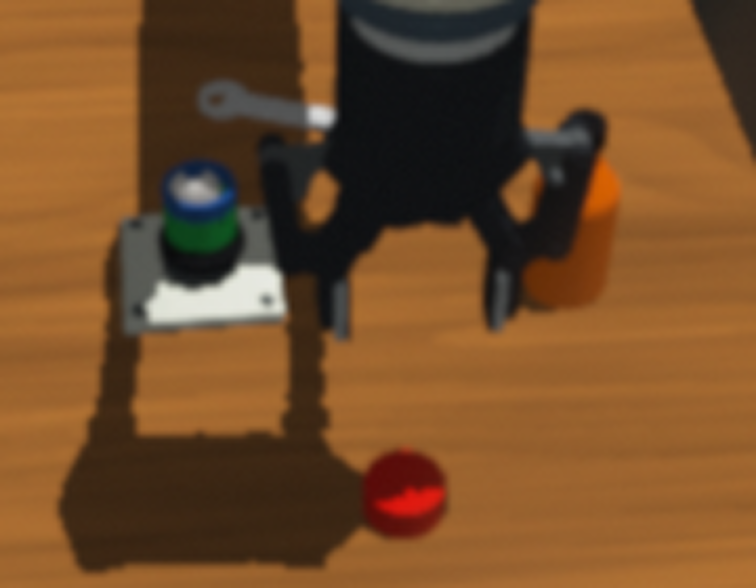

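Blue sits level on green at crop (200,190), and the red cap is at (405,493). Grasping the cap.

send_rows(motion=[0,0,-30,0,62,0,0,-30,0,62,0,0,-25,0,62,0,0,-18,0,62,0,0,-10,0,62])

```text
t: 21.95
tool_pos: [637.0, -8.5, 86.2]
eef_rot: [1.0, 0.001, -0.002, -0.0]
wrist_force: [-0.3, 0.1, -0.2]
opening: 61.6
grasp_force: 0.0
```

send_rows(motion=[0,0,-5,0,62,0,0,-3,0,62,0,0,0,0,62,0,0,0,0,62,0,0,0,0,62])

```text
t: 22.37
tool_pos: [639.7, -7.8, 82.1]
eef_rot: [1.0, 0.002, 0.001, 0.0]
wrist_force: [0.0, -0.4, -0.3]
opening: 62.2
grasp_force: 0.0
```

send_rows(motion=[0,0,0,0,35,0,0,0,0,35,0,0,0,0,35,0,0,0,0,35,0,0,0,0,35])

```text
t: 22.78
tool_pos: [639.5, -7.7, 81.6]
eef_rot: [1.0, 0.002, 0.001, 0.0]
wrist_force: [-1.5, -0.1, 5.3]
opening: 40.6
grasp_force: 30.5
```

send_rows(motion=[0,0,0,0,35,0,0,0,0,35,0,0,0,0,35,0,0,0,0,35,0,0,0,0,35])

```text
t: 23.2
tool_pos: [639.5, -7.7, 81.6]
eef_rot: [1.0, 0.002, 0.001, 0.0]
wrist_force: [-1.3, 0.3, 5.5]
opening: 40.6
grasp_force: 30.5
```

send_rows(motion=[0,0,20,0,35,0,0,30,0,35,0,0,30,0,35,0,0,30,0,35,0,0,30,0,35])

```text
t: 23.62
tool_pos: [638.6, -7.7, 220.9]
eef_rot: [1.0, 0.002, -0.001, -0.0]
wrist_force: [0.2, 0.9, -0.8]
opening: 40.8
grasp_force: 30.5
```

send_rows(motion=[-29.8,-16.2,0,0,35,-29.8,-16.2,0,0,35,-29.8,-16.2,0,0,35,-29.8,-16.2,0,0,35,-29.8,-16.2,0,0,35])

```text
t: 24.03
tool_pos: [488.4, -89.1, 219.5]
eef_rot: [1.0, 0.002, -0.0, -0.0]
wrist_force: [0.7, -1.0, 1.0]
opening: 40.7
grasp_force: 30.6
```

send_rows(motion=[-29.8,-16.2,0,0,35,0,0,0,0,35,0,0,0,0,35,0,0,0,0,35,0,0,0,0,35])

```text
t: 24.45
tool_pos: [460.7, -104.6, 220.2]
eef_rot: [1.0, 0.002, 0.0, -0.0]
wrist_force: [0.7, -0.9, -0.2]
opening: 40.9
grasp_force: 30.6
```

```bash
python3 - <<'E'
from h import *
f=grab_frame("scene"); 
p=bot.get_state()["tool_pos"]; print(p)
x,ex,em,I=loc(f,"cap",tuple(int(v) for v in proj(f,[[460,-105,p[2]-70]])[0])+(18,),p[2]-81.6); print(x,ex,em)
cv2.imwrite("pics/p7.png",np.hstack([cv2.resize(f["pixels"][110:220,245:355],None,fx=3.6,fy=3.6,interpolation=2),cv2.resize(I,(396,396))])[:,:,::-1])
E
```

```text
[ 460.78632256 -104.52105828  220.09180767]
[ 460.93241515 -103.84879503] [18.875 18.875] [19.99283969 19.94740976]
```

View pics/p7.png

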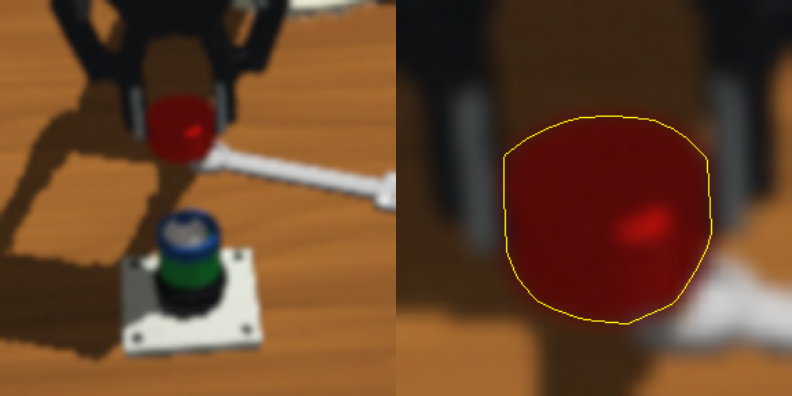

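The cap is held level and centred over the spigot. The blue, green and black stack is good at (188,260). Lowering about 68 mm.

send_rows(motion=[0,-0.4,-12,0,35,0,0,-12,0,35,0,0,-12,0,35,0,0,-10,0,35,0,0,-8,0,35])

```text
t: 24.92
tool_pos: [459.6, -105.0, 163.7]
eef_rot: [1.0, 0.002, -0.001, -0.0]
wrist_force: [-0.7, 0.2, -0.4]
opening: 40.9
grasp_force: 30.6
```

send_rows(motion=[0,0,-5,0,35,0,0,-3,0,35,0,0,-2,0,35,0,0,-1,0,35,0,0,0,0,35])

```text
t: 25.33
tool_pos: [460.3, -105.4, 155.6]
eef_rot: [1.0, 0.002, 0.0, 0.0]
wrist_force: [-0.6, -0.6, 0.6]
opening: 40.6
grasp_force: 30.6
```

send_rows(motion=[0,0,-1,0,35,0,0,-1,0,35,0,0,0,0,35,0,0,0,0,35,0,0,0,0,35])

```text
t: 25.75
tool_pos: [460.2, -105.4, 153.4]
eef_rot: [1.0, 0.002, 0.0, 0.0]
wrist_force: [0.3, -0.6, -0.1]
opening: 40.9
grasp_force: 30.6
```

send_rows(motion=[0,0,-1,0,35,0,0,-0.8,0,35,0,0,-0.4,0,35,0,0,0,0,35,0,0,0,0,35])

```text
t: 26.17
tool_pos: [460.2, -105.4, 151.6]
eef_rot: [1.0, 0.002, 0.0, 0.0]
wrist_force: [-1.9, -0.2, 3.0]
opening: 40.9
grasp_force: 30.9
```

send_rows(motion=[0,0,-0.6,0,35,0,0,0,0,35,0,0,0,0,62,0,0,0,0,62,0,0,0,0,62])

```text
t: 26.58
tool_pos: [460.0, -105.3, 150.0]
eef_rot: [1.0, 0.002, -0.0, -0.0]
wrist_force: [-0.3, -0.5, 0.1]
opening: 62.3
grasp_force: 0.0
```

send_rows(motion=[0,0,10,0,62,0,0,30,0,62,0,0,35,0,62,0,0,10,0,62,20,-30,0,0,62])

```text
t: 27.0
tool_pos: [480.5, -132.9, 242.1]
eef_rot: [1.0, 0.003, 0.004, 0.0]
wrist_force: [1.4, 0.8, 0.0]
opening: 62.4
grasp_force: 0.0
```

send_rows(motion=[20,-30,0,0,62,20,-30,0,0,62,20,-30,0,0,62,20,-30,0,0,62,0,0,0,0,62])

```text
t: 27.42
tool_pos: [561.8, -260.1, 232.0]
eef_rot: [1.0, -0.0, -0.002, -0.0]
wrist_force: [-0.6, 0.4, -0.8]
opening: 62.1
grasp_force: 0.0
```

send_rows(motion=[0,0,0,0,62,0,0,0,0,62,0,0,0,0,62,0,0,0,0,62,0,0,0,0,62])

```text
t: 27.83
tool_pos: [559.9, -254.4, 236.7]
eef_rot: [1.0, 0.002, 0.001, 0.0]
wrist_force: [0.7, -0.6, -0.8]
opening: 62.0
grasp_force: 0.0
```

```bash
python3 - <<'E'
from h import *
f=grab_frame("scene"); a=f["pixels"]
print("proj of levels", proj(f,[[461,-105,z] for z in(22,36,58,70,92)]).round(1))
print("cap loc if seated z0=70", loc(f,"cap",tuple(int(v) for v in proj(f,[[461,-105,81]])[0])+(18,),70)[:3])
cv2.imwrite("pics/p8.png",np.hstack([cv2.resize(a[130:230,245:345],(400,400),interpolation=2),cv2.resize(a[130:230,350:500],(396,400),interpolation=2)])[:,:,::-1])
E
```

```text
proj of levels [[297.3 188.1]
 [297.  183.8]
 [296.5 176.8]
 [296.2 173. ]
 [295.7 165.6]]
cap loc if seated z0=70 (array([ 460.77635115, -104.1481279 ]), array([17.375, 17.625]), array([18.87019287, 19.23869004]))
```

View pics/p8.png

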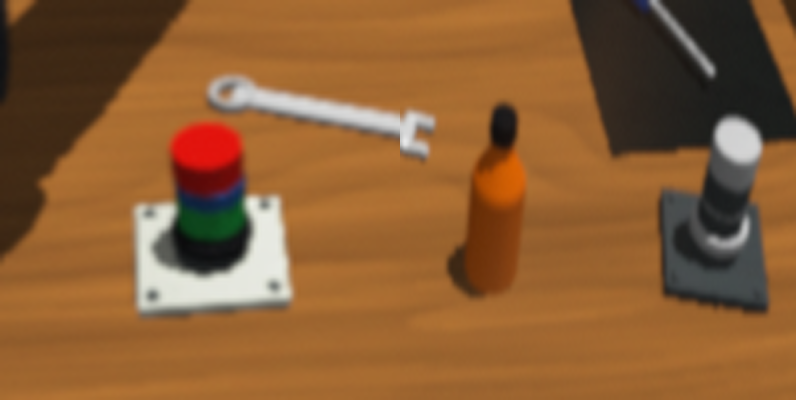

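The full stack is seated and straight at crop (210,195), with black, green, blue and red in order and the heights matching. The oil bottle is upright at (493,220), and the finished kit is untouched at (722,200). Handing in.

```bash
python3 -c "
from plant import bot
print(bot.close_job())"
```

```text
the job is handed in; nothing more can be done
None
```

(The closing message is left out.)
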